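Prime the hand vacuum pump of the filter manifold

ROBOT

A 7-joint arm with a two-finger parallel gripper is mounted at the origin on the work surface. World frame = base frame: x ahead of the robot, y to its left, z up, the work surface at z = 0. Lengths are in mm, angles in rad, forces in N, time in s.
With the tool pointing down it reaches from about 400 to 875 mm from the base axis. Payload 4.4 kg.
Tool frame: the origin (TCP) lies midway between the tips of the shut fingers; the grasp point (between the pads) lies 19 mm behind it; x points along the fingers, y is the direction in which the jaws open and shut, and the axes are right-handed (so a half turn about x gives the same grasp; the last joint's range is limited). The gripper opens to 85 mm and grips with 20 to 120 N. Pads are 22 mm wide; open, the fingers measure 114 mm over their backs; the gripper's body (76 mm by 85 mm) begins 54 mm behind the grasp point. The pads swing forward as they close: fully open they stand 13 mm farther back than shut.
Start: joints at [-1.324, 0.628, 0.038, 1.517, -0.027, 0.996, -0.02], TCP at [199.997, 618.481, 231.313] pointing down, gripper open.
Joint ranges: [-3.06, 3.06], [-0.37, 2.12], [-1.25, 1.32], [0.18, 2.47], [-1.1, 4.24], [0.23, 1.98], [-2.94, 2.94]. Speed limits (rad/s): [2.57, 2.57, 3.14, 3.14, 3.14, 3.14, 3.14].

INTERFACE

Orientations are given as [roll, pitch, yaw] about the fixed x, y, z axes, in that order (R = Rz(yaw) Ry(pitch) Rx(roll)).
In Python, from cell import ctrl gives the robot as it stands.
- The arm moves only by the tool arm_command, never from a script. Its argument "series" is a list of rows, each a list of 7 numbers: the opening, from 0 (shut) to 1 (fully open), then the shift along the world's x, y, z in cm, then the turn, a rotation vector about the world's x, y, z in degrees. In form: [[claw, x, y, z, rx, ry, rz], ...]. A call has 1 to 20 rows; each row shifts and turns the commanded pose from where the row before left it; what a row does not reach is not made up. A row lasts 1/12 s, in which the tool goes at most 41.7 mm and 7.16 degrees, less where a joint would pass 70% of its speed; a pose out of reach is approached as far as the arm can. A call with a gripper value outside its range is refused whole. The fingers move at their own pace and stop on an object; the grip force is fixed at half the most. Time passes only in rows, so rows that do not move let the fingers close. It gives the time, the measured TCP pose, the force and the opening at its end, in the units of the state.
- ctrl.read_state(): the state, without advancing time (a new reading comes with each control period).
- ctrl.get_image(name): name is "scene" or "top" or "wrist"; returns the picture (420x560x3 uint8, blue, green, red); there is no depth.
- ctrl.calibration(name): a dict with "fovy" (degrees; the focal length in pixels is half the picture's height over the tangent of half this angle, whatever the lens; pixels are square), "cx", "cy" (the principal point, pixels), "cam_to_world" (4x4, takes a point from camera to world coordinates); the wrist camera has in their place "T_tool_cam" (4x4, takes a point from camera to tool coordinates, whose origin is the TCP and whose axes are the tool frame's). Camera axes: x right, y up, looking along -z (the intrinsics and any distortion apply to the point x, -y, -z); pixel columns grow to the right and rows downward; lengths in mm; the calibration is good to about 2 mm. A picture is of the moment at which its call begins: read the wrist's pose just before it. calibration takes no time and is no camera call.
- ctrl.finish_job(): hands the job in, once; it reports no verdict.
Trained networks look in the newest picture that a camera, given by its name, has taken for a name from the list of things; names that differ only in an ending like _2 or _b are one class to them, and where a whole thing is asked for, a point or a joint stands for the part that bears it (a point fixed in the world has none). Each returns a list of dicts, best first, with "conf" (0 to 1); they miss things now and then, are a little off and sometimes report something else, mostly with a low value. They report only what shows in the picture. A call takes as long as a camera call.
- ctrl.spot_in(label, camera): "centre" ([x, y, z] in mm, in world coordinates, good to about 4 mm: the middle of the surface that is visible of it).
The state is a dict: "clock": time; "qpos": joint angles; "qd": joint speeds; "tau": joint torques, N m; "eef_pos": TCP position; "tool_rot": TCP orientation; "force": force on the tool from outside, world axes, zero at the start; "torque": the same for the moment, N m; "width": finger opening in mm.
Only numpy, scipy, OpenCV 4.12 (cv2) and the standard library are available. Lean on these libraries where they do the work, as an engineer would, in place of code of your own. Each camera call takes 0.05 s, during which the arm holds its last target.

TASK

Make vacuum for the filter plate: with the fingertips push the vent slide of the hand pump fully shut, away from its open end at the pump's front, then press the plunger all the way down and let it come all the way up, again and again, until the steel indicator pin stands fully out. Do not touch the pin, the vent must stay shut and the plunger must be up at the end; grasp and lift nothing, and leave the plate and the other things on the bench where they are.

Things in the scene. Friction and masses are not known exactly. Their poses are not given: they have to be found in the camera images.
- pump: hand vacuum pump, fixed to the bench: a cream housing 110 (its x) x 220 (its y) x 80 mm tall; origin under the housing's centre, z up, its -x side is the front (towards the robot, turned by up to 0.5 rad). On the flat top, in a row along its y: vent slide at y = -80 mm, round black plunger at y = 0, steel indicator pin at y = +80 mm. A manifold box 105 x 150 x 55 mm, part of the pump, stands behind it (centred at x = +150 mm) and carries the filter plate.
- plunger_top (a point): centre of the flat top of the plunger's round black cap (diameter 56 mm, 13 mm thick, on an 18 mm stem); 118 mm above the bench when up, 95 mm when fully down.
- plunger (a joint): how far the plunger is pressed down, 0 (up) to 0.023 m (hard stop). A spring brings it back up by itself in about 0.4 s, or along with the finger; about 7 N to start, 10 to 12 N at the bottom. A stroke counts only when it goes at least 18 mm down and the plunger then comes fully up, and only with the vent shut.
- vent_tab (a point): centre of the top of the vent slide's upright black tab, which is 12 mm thick along the pump's x, 24 mm wide along its y and stands 25.5 mm above the housing's top (its top is 105.5 mm above the bench). The slide moves along the pump's +x, away from the front, to shut.
- vent (a joint): travel of the vent slide: 0 = open (tab near the pump's front), 0.030 m = fully shut (hard stop); it starts open between 0 and 0.010 m. It takes about 3 N to slide and stays where it is left. Short of about 0.025 m the pump does not work.
- pin_tip (a point): top of the steel indicator pin (12 mm diameter), 86 mm above the bench when the pin is fully in and about 129 to 137 mm when it is fully out. Must not be touched.
- pin (a joint): how far the pin has come out: it starts anywhere from 0 to 0.025 m; each counting stroke raises it, as the plunger comes back up, by about 0.010 m (the first by 4 to 17 mm; it may sink a few mm during the press), and it stays up by friction. 0.043 to 0.051 m is fully out (more strokes raise it hardly further); one stroke short of that it stands below 0.040 m; two to five strokes are needed.
- filter_plate: loose white 96-well filter plate, 85 x 127 x 14.5 mm, lying on the manifold box (top 55 mm above the bench) that stands behind the pump housing; origin under its centre. Leave alone.
- reagent: loose amber bottle, diameter 60 mm, 125 mm tall, beside the pump on its pin side; origin under its centre. Leave alone.
- tip_box: loose closed clear box of pipette tips, 85 x 120 x 45 mm, beside the pump on its vent side; origin under its centre. Leave alone.
- beaker: loose glass beaker, diameter 66 mm, 85 mm tall; origin under its centre. Leave alone.
- timer: loose white bench timer, 60 x 60 x 22 mm; origin under its centre. Leave alone.
- marker: loose marker pen lying flat, 130 mm long along its own x, 15 mm thick; origin on its underside. Leave alone.
- tube_rack: loose white tube rack with capped tubes, 70 x 110 mm, 78 mm tall over the caps; origin under its centre. Leave alone.

How it is judged (in metres and radians):
On the way, in this order (a step that is already met when the one before it is completed fails the run):
1. the vent slide is shut (value of joint vent above 0.026 m), for 0.2 s.
2. the plunger is pressed all the way down (value of joint plunger above 0.014 m).
3. the plunger has come back up (value of joint plunger below 0.004 m).
4. the pin stands fully out (value of joint pin above 0.041 m), for 0.2 s.
At the end, for the whole second after the job is handed in: The vent slide is shut (26 mm or more of its 30 mm), the indicator pin stands at least 41 mm out, the plunger is up again (within 3 mm), and the filter plate and the other loose things are at rest within 20 mm of where they were (value of joint vent above 0.026 m and value of joint pin above 0.041 m and value of joint plunger below 0.003 m and distance of each of filter_plate, reagent, tip_box, beaker, timer, marker, tube_rack from where it was at the start of the episode below 0.02 m and linear speed of each of filter_plate, reagent, tip_box, beaker, timer, marker, tube_rack below 0.02 m/s); the robot touches nothing.
It fails at once if the robot touches the indicator pin (contact force between any of the fingers, the arm and pin above 1 N).
It fails at once if one of the loose things is lifted or shoved more than 30 mm from its place (distance of any of filter_plate, reagent, tip_box, beaker, timer, marker, tube_rack from where it was at the start of the episode above 0.03 m).
It fails at once if one of the standing things is tipped over (angle between any of filter_plate, reagent, tip_box, beaker, timer, tube_rack's own z axis and vertical above 0.5 rad).
It also fails if it takes over 42 s, if anything falls off the work surface, if the arm or the gripper's body presses on something with over 40 N, if the wrist force passes 120 N, or if a joint passes its speed limit or range.

## Working session

There is one attempt and no reset: what is moved stays moved. The work goes in short steps, Python scripts to look and compute and a tool call to move; the robot and the scene stay as the last step left them, time stands still between calls to the robot, and variables do not carry over. Pictures are saved under pics/ and viewed, and the job is handed in when it is done.

Besides the shell and the picture viewer there is one more tool, called after "Emit:" by a JSON object that holds its "api" and its "payload", one argument or row to a line. arm_command: Moves the arm, as the interface text tells. Its arguments: {"type":"object","properties":{"series":{"type":"array"}},"required":["series"]}

```bash
ls; mkdir -p pics; python3 - <<'E'
from cell import ctrl
import cv2
s=ctrl.read_state();print({k:s[k] for k in('clock','eef_pos','tool_rot','force','width')})
for n in('scene','top','wrist'):
    cv2.imwrite(f'pics/{n}0.png',ctrl.get_image(n))
    c=ctrl.calibration(n);print(n,c)
for l in('vent_tab','plunger_top','pin_tip','pump'):
    for cam in('top','scene'):
        print(l,cam,[(d['centre'],round(d['conf'],2)) for d in ctrl.spot_in(l,cam)][:2])
print(ctrl.read_state()['clock'])
E
```

```text
pics
{'clock': 0.0, 'eef_pos': array([199.79613901, 617.894224  , 230.39750695]), 'tool_rot': array([-1.56909702,  1.56893329, -1.88189968]), 'force': array([ 0.75531889, -0.66732975,  0.33161101]), 'width': 85.56487137772851}
scene {'fovy': 50.179706251615364, 'cx': 280.26946010431885, 'cy': 210.25828156384952, 'cam_to_world': array([[-8.54983023e-01, -2.95100683e-01,  4.26520361e-01,
         9.91209311e+02],
       [ 5.18427118e-01, -5.10674203e-01,  6.85890066e-01,
         6.74249394e+02],
       [ 1.54063182e-02,  8.07544083e-01,  5.89605970e-01,
         6.82764527e+02],
       [ 0.00000000e+00,  0.00000000e+00,  0.00000000e+00,
         1.00000000e+00]])}
top {'fovy': 53.30831241702251, 'cx': 281.8870168248108, 'cy': 212.33243818262642, 'cam_to_world': array([[-7.64776391e-03,  9.76428158e-01, -2.15707126e-01,
         4.28959973e+02],
       [-9.99959855e-01, -6.46042807e-03,  6.20894188e-03,
         1.03372192e+01],
       [ 4.66902531e-03,  2.15745951e-01,  9.76438367e-01,
         8.88951581e+02],
       [ 0.00000000e+00,  0.00000000e+00,  0.00000000e+00,
         1.00000000e+00]])}
wrist {'fovy': 64.6965966133812, 'cx': 276.6027812302462, 'cy': 204.70477992830286, 'T_tool_cam': array([[-5.43671520e-05,  2.81083694e-01, -9.59683257e-01,
        -1.42491398e+02],
       [ 9.99999986e-01, -1.36547772e-04, -9.66449116e-05,
         1.19223616e-01],
       [-1.58207920e-04, -9.59683249e-01, -2.81083683e-01,
        -7.03564009e+01],
       [ 0.00000000e+00,  0.00000000e+00,  0.00000000e+00,
         1.00000000e+00]])}
vent_tab top [([577.7, -83.3, 99.5], 0.58)]
vent_tab scene [([583.5, -80.6, 94.1], 0.66)]
plunger_top top [([579.9, -0.2, 117.9], 0.92)]
plunger_top scene [([585.6, 4.7, 119.3], 0.88)]
pin_tip top [([726.3, -154.2, 40.5], 0.75)]
pin_tip scene [([736.6, 22.2, 68.3], 0.52)]
pump top [([586.3, -5.9, 79.9], 0.92)]
pump scene [([626.4, 40.9, 57.5], 0.81)]
0.55
```

View pics/top0.png

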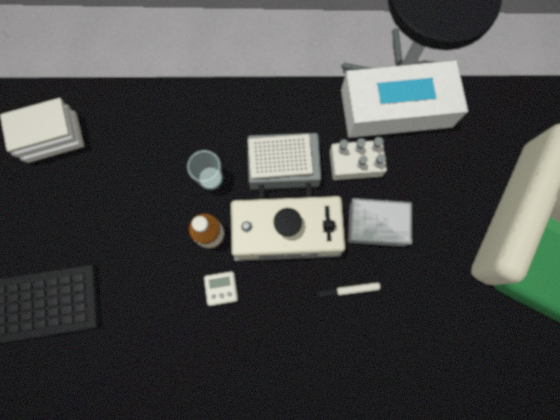

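View pics/scene0.png

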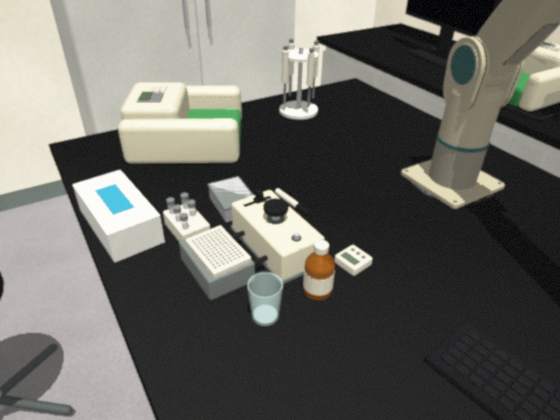

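```bash
cat > h.py <<'E'
import numpy as np
from cell import ctrl
def pix2w(n,u,v,z):
    c=ctrl.calibration(n);f=210/np.tan(np.radians(c['fovy']/2));T=c['cam_to_world']
    d=T[:3,:3]@np.array([(u-c['cx'])/f,-(v-c['cy'])/f,-1]);o=T[:3,3]
    return o+d*(z-o[2])/d[2]
def w2pix(n,p):
    c=ctrl.calibration(n);f=210/np.tan(np.radians(c['fovy']/2));T=c['cam_to_world']
    q=T[:3,:3].T@(np.array(p)-T[:3,3]);return c['cx']+f*q[0]/-q[2],c['cy']-f*q[1]/-q[2]
E
python3 - <<'E'
import cv2
a=cv2.imread('pics/top0.png')[180:270,190:420];cv2.imwrite('pics/topz.png',cv2.resize(a,None,fx=3.4,fy=3.4,interpolation=cv2.INTER_CUBIC))
a=cv2.imread('pics/scene0.png')[150:300,190:360];cv2.imwrite('pics/scz.png',cv2.resize(a,None,fx=4,fy=4,interpolation=cv2.INTER_CUBIC))
E
```

```text
(no output)
```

View pics/topz.png

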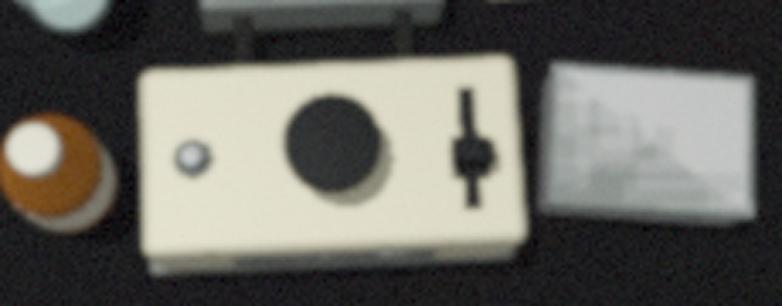

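View pics/scz.png

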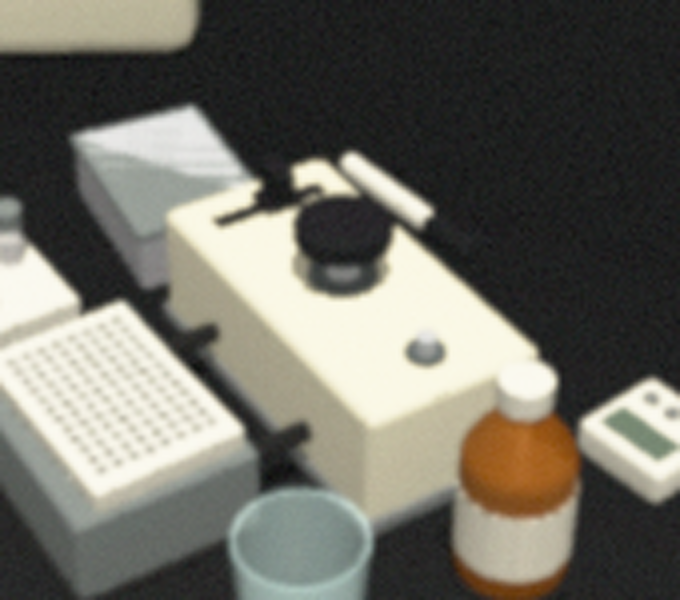

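```bash
python3 - <<'E'
from h import *
Z=lambda x,y:(190+x/3.4-.35,180+y/3.4-.35)
C={'BL+':(138,70,80),'BR':(516,56,80),'FR':(527,240,80),'FL':(143,253,80),'cap':(333,144,118),'tab_c':(473,153,105.5),'tabtop_b':(473,138,105.5),'tabtop_f':(473,165,105.5),'slot_b':(466,90,80),'slot_f':(473,206,80),'pin_top':(194,154,90)}
P={k:pix2w('top',*Z(a,b),z) for k,(a,b,z) in C.items()}
for k in P: print(k,P[k].round(1))
for a,b in(('BL+','BR'),('FL','FR')):
    d=P[a]-P[b];print(np.hypot(*d[:2]),'yaw',np.arctan2(-d[0],d[1]))
for a,b in(('FL','BL+'),('FR','BR'),('slot_f','slot_b')):
    d=P[b]-P[a];print(np.hypot(*d[:2]),'yaw',np.arctan2(d[1],d[0]))
print(sum(P[k] for k in('BL+','BR','FR','FL'))/4)
S=lambda x,y:(190+x/4-.4,150+y/4-.4)
for k,(a,b,z) in {'cap':(344,218,118),'BL+':(372,430,80),'BR':(168,212,80),'FR':(318,158,80),'FL':(540,353,80)}.items(): print('sc',k,pix2w('scene',*S(a,b),z).round(1))
for l in('filter_plate','reagent','tip_box','beaker','timer','marker','tube_rack'):
    print(l,[(d['centre'],round(d['conf'],2)) for d in ctrl.spot_in(l,'top')][:1])
E
```

```text
BL+ [633.  107.9  80. ]
BR [ 640.1 -114.    80. ]
FR [ 531.4 -116.2   80. ]
FL [525.6 103.   80. ]
cap [580.6  -5.1 118. ]
tab_c [577.4 -83.8 105.5]
tabtop_b [586.  -84.1 105.5]
tabtop_f [570.6 -83.6 105.5]
slot_b [619.7 -84.   80. ]
slot_f [551.3 -85.9  80. ]
pin_top [580.8  73.8  90. ]
222.02522912822886 yaw 0.03174109516461953
219.23149958596207 yaw 0.026863675516172116
107.57077593868328 yaw 0.045417590653546634
108.63807830498193 yaw 0.019542566539094513
68.48660467640205 yaw 0.027973510142561307
[582.52082708  -4.83222285  80.        ]
sc cap [579.7  -7.3 118. ]
sc BL+ [633.3 110.8  80. ]
sc BR [ 637.6 -109.5   80. ]
sc FR [ 533.4 -115.3   80. ]
sc FL [525.4 104.1  80. ]
filter_plate [([727.2, 10.1, 68.2], 0.76)]
reagent [([571.7, 153.6, 81.5], 0.83)]
tip_box []
beaker [([716.0, 165.1, 49.3], 0.91)]
timer [([464.0, 131.3, 20.8], 0.67)]
marker [([454.7, -129.0, 13.6], 0.85)]
tube_rack [([725.2, -154.0, 41.4], 0.95)]
```

```bash
python3 - <<'E'
from h import *
from scipy.spatial.transform import Rotation as R
s=ctrl.read_state();M=R.from_euler('xyz',s['tool_rot']).as_matrix();print(M.round(3),s['clock'],s['qpos'])
# wanted: tool x=-z; tool y (jaw) along pump y or x, yaw .028
for a in (0,90,180,270):
    y=.028+np.radians(a);ty=np.array([np.cos(y),np.sin(y),0]);tx=np.array([0,0,-1.]);W=np.c_[tx,ty,np.cross(tx,ty)]
    print(a,np.degrees(R.from_matrix(W@M.T).as_rotvec()).round(1))
E
```

```text
[[-0.     0.308  0.951]
 [ 0.     0.951 -0.308]
 [-1.     0.    -0.   ]] 0.9 [-1.32379853  0.62835649  0.03845579  1.51741501 -0.02701743  0.99630939
 -0.02001091]
0 [ -0.   -0.  -70.5]
90 [-0.  -0.  19.5]
180 [  0.   -0.  109.5]
270 [  -0.     0.  -160.5]
```

Emit:
{"api": "arm_command", "payload": {
  "series": [
    [0,1.7,-3.5,0,0,0,1],
    [0,1.7,-3.5,0,0,0,1],
    [0,1.7,-3.5,0,0,0,1],
    [0,1.7,-3.5,0,0,0,1],
    [0,1.7,-3.5,0,0,0,1],
    [0,1.7,-3.5,0,0,0,1],
    [0,1.7,-3.5,0,0,0,1],
    [0,1.7,-3.5,0,0,0,1],
    [0,1.7,-3.5,0,0,0,1],
    [0,1.7,-3.5,0,0,0,1],
    [0,1.7,-3.5,0,0,0,1],
    [0,1.7,-3.5,0,0,0,1],
    [0,1.7,-3.5,0,0,0,1],
    [0,1.7,-3.5,0,0,0,1],
    [0,1.7,-3.5,0,0,0,1],
    [0,1.7,-3.5,0,0,0,1],
    [0,1.7,-3.5,0,0,0,1],
    [0,1.7,-3.5,0,0,0,1],
    [0,1.7,-3.5,0,0,0,1],
    [0,1.7,-3.5,0,0,0,0.5]
  ]
}}

```text
clock: 2.57
eef_pos: [540.6, -83.5, 231.6]
tool_rot: [0.175, 1.57, 0.203]
force: [1.1, 1.5, 0.3]
width: 0.1
```

```bash
cat >> h.py <<'E'
from scipy.spatial.transform import Rotation as R
def wcam(s):
    c=ctrl.calibration('wrist');T=np.eye(4);T[:3,:3]=R.from_euler('xyz',s['tool_rot']).as_matrix();T[:3,3]=s['eef_pos']
    return T@np.array(c['T_tool_cam']),c
def wpix(s,u,v,z):
    T,c=wcam(s);f=210/np.tan(np.radians(c['fovy']/2))
    d=T[:3,:3]@np.array([(u-c['cx'])/f,-(v-c['cy'])/f,-1]);o=T[:3,3];return o+d*(z-o[2])/d[2]
E
python3 - <<'E'
from h import *
import cv2,pickle
s=ctrl.read_state();cv2.imwrite('pics/w1.png',ctrl.get_image('wrist'));pickle.dump(s,open('s1.pkl','wb'))
print(s['eef_pos'],R.from_euler('xyz',s['tool_rot']).as_matrix().round(3))
for l in('vent_tab','plunger_top','pin_tip'):
    print(l,[(d['centre'],round(d['conf'],2)) for d in ctrl.spot_in(l,'wrist')][:2])
E
```

```text
[540.63621938 -83.45945623 231.57753714] [[ 0.001 -0.028  1.   ]
 [ 0.     1.     0.028]
 [-1.     0.     0.001]]
vent_tab [([575.2, -83.5, 105.1], 0.8)]
plunger_top [([573.7, -9.3, 118.3], 0.94)]
pin_tip [([580.2, 73.5, 92.1], 0.55)]
```

View pics/w1.png

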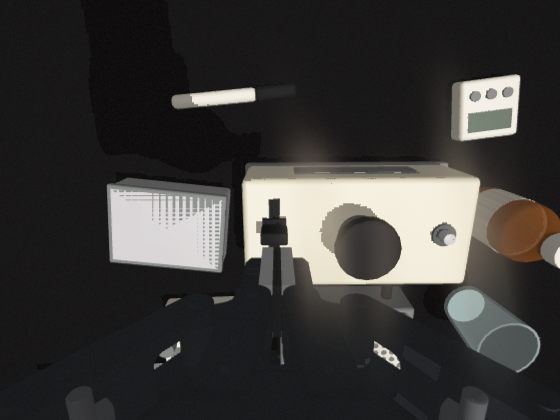

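```bash
python3 - <<'E'
from h import *
import cv2,pickle
s=pickle.load(open('s1.pkl','rb'))
for k,u,v,z in(('tab top front',274,231,105.5),('tab back',274,243,105.5),('tab l',262,236,105.5),('tab r',287,236,105.5),('tab bottom front',274,219,80),('cap',367,247,118),('FL',472,177,80),('FR',245,179,80),('pin',450,239,90)): print(k,wpix(s,u,v,z).round(1))
a=cv2.imread('pics/w1.png')[160:290,230:490];cv2.imwrite('pics/w1z.png',cv2.resize(a,None,fx=3,fy=3,interpolation=cv2.INTER_CUBIC))
E
```

```text
tab top front [572.7 -85.  105.5]
tab back [583.9 -84.7 105.5]
tab l [577.7 -95.3 105.5]
tab r [577.  -73.6 105.5]
tab bottom front [570.5 -85.3  80. ]
cap [580.   -6.9 118. ]
FL [525.5  92.2  80. ]
FR [ 533.1 -112.5   80. ]
pin [581.9  77.2  90. ]
```

View pics/w1z.png

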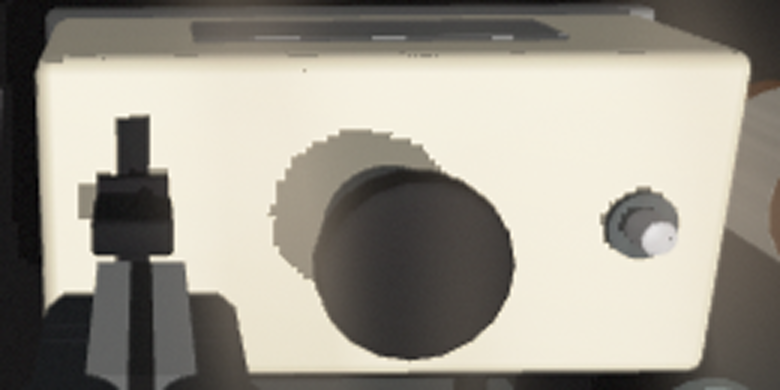

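Emit:
{"api": "arm_command", "payload": {
  "series": [
    [0,0,-0.1,-3.5,0,0,0],
    [0,0,0,-3.5,0,0,0],
    [0,0,0,-3.5,0,0,0],
    [0,0,0,-2,0,0,0],
    [0,0,0,-1.5,0,0,0],
    [0,0,0,0,0,0,0]
  ]
}}

```text
clock: 3.27
eef_pos: [537.3, -80.0, 88.5]
tool_rot: [2.834, 1.564, 2.864]
force: [-0.1, -0.4, -0.4]
width: 0.0
```

```bash
python3 - <<'E'
from h import *
import cv2
a=ctrl.get_image('scene')[120:270,180:340];cv2.imwrite('pics/sc2.png',cv2.resize(a,None,fx=4,fy=4,interpolation=cv2.INTER_CUBIC))
print(ctrl.read_state()['eef_pos'],ctrl.read_state()['clock'])
E
```

```text
[538.51010769 -80.42806827  90.18889693] 3.3167
```

View pics/sc2.png

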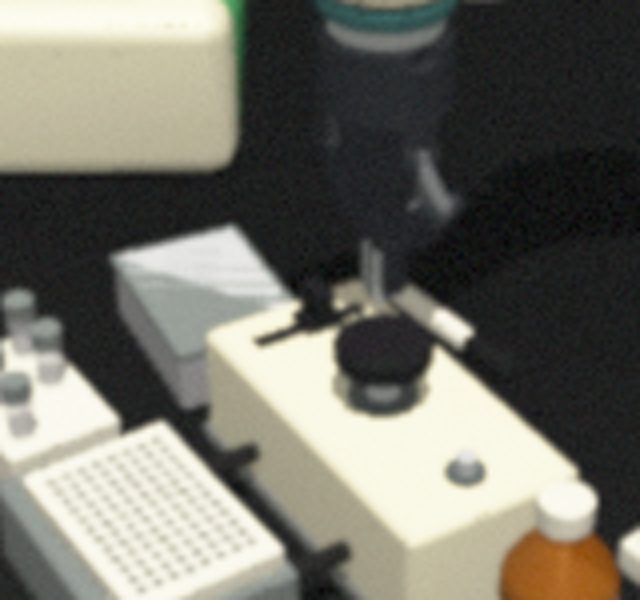

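Emit:
{"api": "arm_command", "payload": {
  "series": [
    [0,0,-0.4,0,0,0,0],
    [0,0.6,0,0,0,0,0],
    [0,0.6,0,0,0,0,0],
    [0,0.6,0,0,0,0,0],
    [0,0.6,0,0,0,0,0],
    [0,0.6,0,0,0,0,0],
    [0,0,0,0,0,0,0]
  ]
}}

```text
clock: 3.9
eef_pos: [571.4, -86.4, 91.5]
tool_rot: [-0.006, 1.57, 0.022]
force: [1.1, -0.2, -0.4]
width: 0.1
```

Emit:
{"api": "arm_command", "payload": {
  "series": [
    [0,0.4,0,0,0,0,0],
    [0,0.4,0,0,0,0,0],
    [0,0.2,0,0,0,0,0],
    [0,0,0,0,0,0,0]
  ]
}}

```text
clock: 4.23
eef_pos: [580.3, -86.3, 91.1]
tool_rot: [2.041, 1.571, 2.069]
force: [-1.5, 0.9, -0.4]
width: 0.0
```

```bash
python3 - <<'E'
from h import *
import cv2
a=ctrl.get_image('scene')[120:270,180:340];cv2.imwrite('pics/sc3.png',cv2.resize(a,None,fx=4,fy=4,interpolation=cv2.INTER_CUBIC))
s=ctrl.read_state();print(s['eef_pos'],s['force'],s['clock'])
E
```

```text
[580.24940929 -86.31671994  91.15369168] [-0.66618851  1.01774569 -0.28098338] 4.2833
```

View pics/sc3.png

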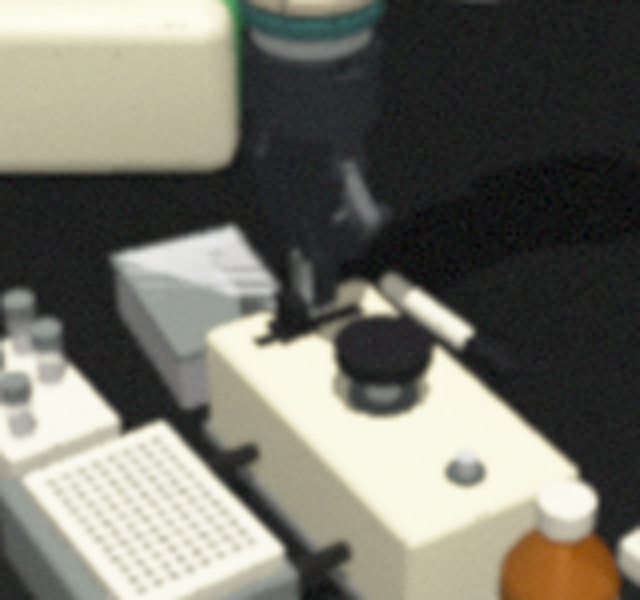

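Tab has moved back by most of its travel (now at about (290,315) in the crop). Pushing on to find the hard stop.

Emit:
{"api": "arm_command", "payload": {
  "series": [
    [0,0.2,0,0,0,0,0],
    [0,0.2,0,0,0,0,0],
    [0,0,0,0,0,0,0]
  ]
}}

```text
clock: 4.53
eef_pos: [583.8, -86.3, 91.2]
tool_rot: [2.781, 1.57, 2.809]
force: [-3.1, 0.6, -0.1]
width: -0.1
```

Emit:
{"api": "arm_command", "payload": {
  "series": [
    [0,0.2,0,0,0,0,0],
    [0,0.2,0,0,0,0,0],
    [0,0,0,0,0,0,0]
  ]
}}

```text
clock: 4.78
eef_pos: [583.9, -86.4, 90.9]
tool_rot: [3.034, 1.562, 3.061]
force: [-10.2, 1.1, 6.5]
width: 0.1
```

Emit:
{"api": "arm_command", "payload": {
  "series": [
    [0,-1,0,0,0,0,0],
    [0,-1.2,0,0,0,0,0],
    [0,0,0,3,0,0,0],
    [0,0,0,3,0,0,0],
    [0,0,2,0,0,0,0],
    [0,0.5,3,0,0,0,0],
    [0,0.5,3,0,0,0,0],
    [0,0,0,0,0,0,0],
    [0,0,0,0,0,0,0]
  ]
}}

```text
clock: 5.53
eef_pos: [577.6, -4.0, 151.8]
tool_rot: [0.272, 1.568, 0.304]
force: [0.3, -1.1, -0.1]
width: 0.0
```

```bash
python3 - <<'E'
from h import *
import cv2,pickle
s=ctrl.read_state();a=ctrl.get_image('wrist');cv2.imwrite('pics/w4.png',a)
pickle.dump(s,open('s4.pkl','wb'))
b=ctrl.get_image('scene')[120:270,180:340];cv2.imwrite('pics/sc4.png',cv2.resize(b,None,fx=4,fy=4,interpolation=cv2.INTER_CUBIC))
print(s['eef_pos'],s['force'],s['clock'])
for l in('vent_tab','plunger_top'):
  for c in('wrist','scene'):
    print(l,c,[(d['centre'],round(d['conf'],2)) for d in ctrl.spot_in(l,c)][:1])
E
```

```text
[577.59232288  -3.97353678 151.75798123] [ 0.32573868 -1.10919559 -0.12550292] 5.5333
vent_tab wrist [([595.9, -83.5, 101.9], 0.94)]
vent_tab scene [([606.8, -77.7, 91.6], 0.69)]
plunger_top wrist [([571.0, -7.2, 118.4], 0.78)]
plunger_top scene [([586.4, 4.6, 119.5], 0.98)]
```

View pics/w4.png

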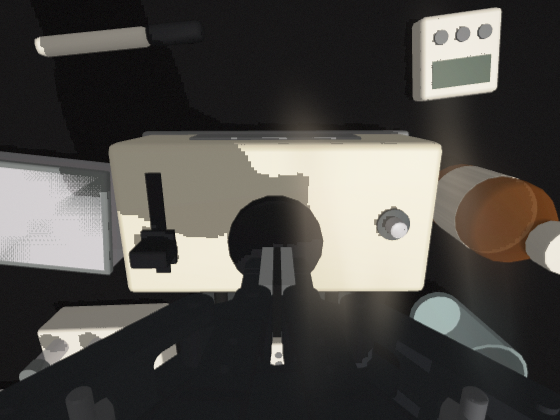

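View pics/sc4.png

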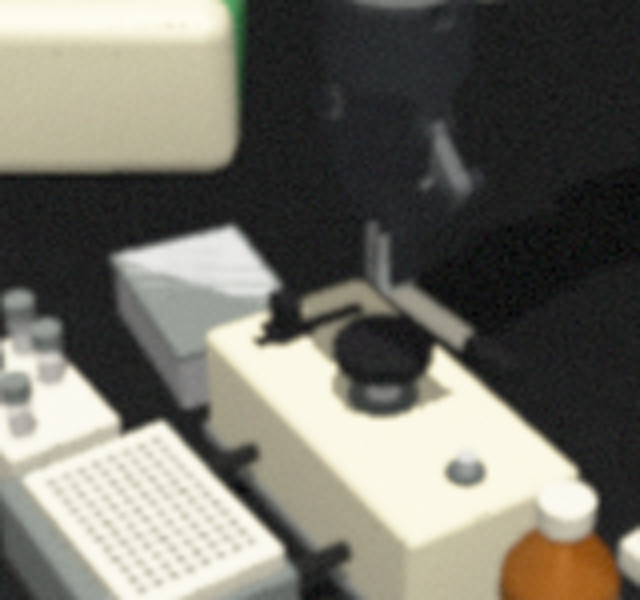

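Emit:
{"api": "arm_command", "payload": {
  "series": [
    [0,0.3,-0.2,-2,0,0,0],
    [0,0,0,-1,0,0,0],
    [0,0,0,-0.8,0,0,0],
    [0,0,0,-0.8,0,0,0],
    [0,0,0,-0.6,0,0,0],
    [0,0,0,-0.3,0,0,0],
    [0,0,0,0,0,0,0]
  ]
}}

```text
clock: 6.42
eef_pos: [578.8, -9.7, 96.5]
tool_rot: [-2.02, 1.57, -1.993]
force: [-1.7, -0.9, 8.1]
width: 0.2
```

Emit:
{"api": "arm_command", "payload": {
  "series": [
    [0,0,0,-0.2,0,0,0],
    [0,0,0,-0.2,0,0,0],
    [0,0,0,0,0,0,0]
  ]
}}

```text
clock: 6.67
eef_pos: [578.9, -9.7, 95.0]
tool_rot: [-1.184, 1.57, -1.158]
force: [-6.5, -2.3, 23.7]
width: -0.0
```

Emit:
{"api": "arm_command", "payload": {
  "series": [
    [0,0,0,0.8,0,0,0],
    [0,0,0,1,0,0,0],
    [0,0,0,1,0,0,0],
    [0,0,0,1,0,0,0],
    [0,0,0,0.4,0,0,0],
    [0,0,0,0,0,0,0],
    [0,0,0,0,0,0,0],
    [0,0,0,0,0,0,0]
  ]
}}

```text
clock: 7.33
eef_pos: [578.5, -8.4, 133.8]
tool_rot: [3.065, 1.57, 3.093]
force: [-0.2, -0.7, 0.2]
width: 0.1
```

```bash
cat > look.py <<'E'
from h import *
import cv2,sys
n=sys.argv[1]
s=ctrl.read_state();a=ctrl.get_image('wrist')[120:320,90:490]
b=ctrl.get_image('scene')[170:270,230:330]
cv2.imwrite(f'pics/{n}.png',np.hstack([cv2.resize(a,(800-0,400))[:, :400+0],cv2.resize(a,(800,400))[:,400:]])) 
cv2.imwrite(f'pics/{n}s.png',cv2.resize(b,(500,500),interpolation=cv2.INTER_CUBIC))
print(s['eef_pos'],s['force'],s['clock'])
print([(d['centre'],round(d['conf'],2)) for d in ctrl.spot_in('pin_tip','scene')][:2])
E
python3 look.py k1
```

```text
[578.51039914  -8.41360659 133.75587196] [-0.22397957 -0.70517474  0.15091975] 7.3333
[([583.5, 83.1, 93.2], 0.48)]
```

View pics/k1.png

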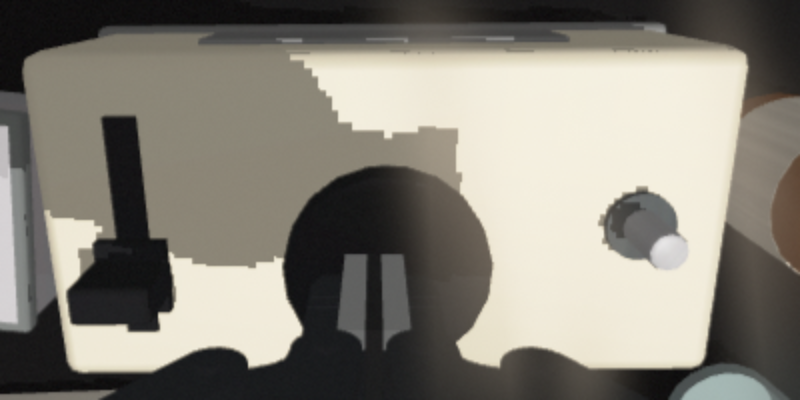

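View pics/k1s.png

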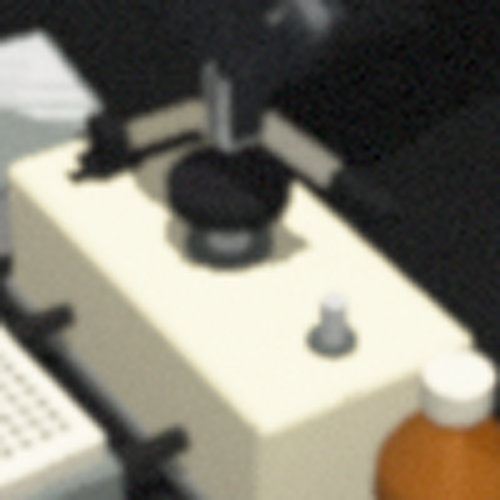

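Emit:
{"api": "arm_command", "payload": {
  "series": [
    [0,0.2,0.2,-1,0,0,0],
    [0,0,0,-0.8,0,0,0],
    [0,0,0,-0.8,0,0,0],
    [0,0,0,-0.8,0,0,0],
    [0,0,0,-0.5,0,0,0],
    [0,0,0,-0.2,0,0,0],
    [0,0,0,0,0,0,0],
    [0,0,0,0,0,0,0],
    [0,0,0,0.8,0,0,0],
    [0,0,0,1,0,0,0],
    [0,0,0,1,0,0,0],
    [0,0,0,1,0,0,0],
    [0,0,0,0.4,0,0,0],
    [0,0,0,0,0,0,0],
    [0,0,0,0,0,0,0],
    [0,0,0,0,0,0,0]
  ]
}}

```text
clock: 8.82
eef_pos: [580.5, -6.5, 134.7]
tool_rot: [-3.121, 1.57, -3.094]
force: [-0.2, 0.1, 0.6]
width: -0.2
```

```bash
python3 look.py k2; python3 -c "
from h import *
for z in range(85,146,5): u,v=w2pix('scene',(580.5,75,z)); print(z,round((u-230)*5),round((v-170)*5))"
```

```text
[580.47743409  -6.53089197 134.73739693] [-0.24723174  0.13259492  0.59047017] 8.8167
[([583.5, 83.4, 100.7], 0.61), ([587.8, 1.8, 120.2], 0.54)]
85 326 334
90 326 325
95 327 315
100 327 306
105 328 296
110 328 287
115 329 277
120 329 268
125 329 258
130 330 248
135 330 239
140 331 229
145 331 219
```

View pics/k2s.png

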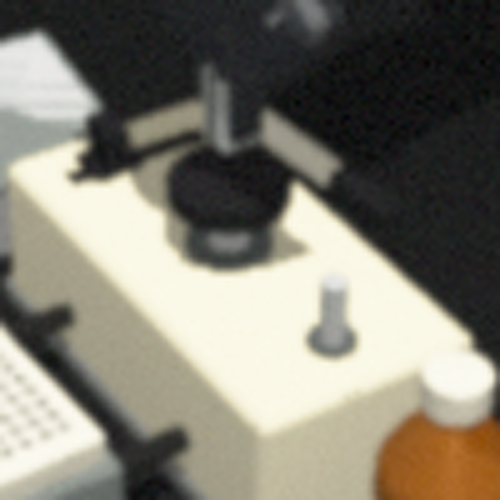

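View pics/k2.png

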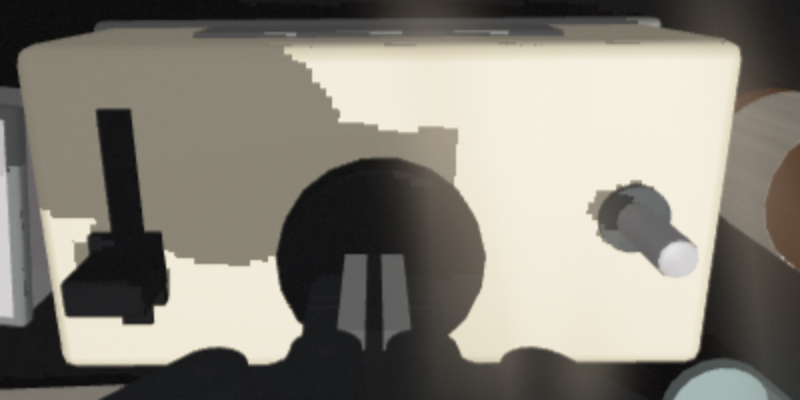

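Emit:
{"api": "arm_command", "payload": {
  "series": [
    [0,0,0,-1,0,0,0],
    [0,0,0,-0.8,0,0,0],
    [0,0,0,-0.8,0,0,0],
    [0,0,0,-0.8,0,0,0],
    [0,0,0,-0.5,0,0,0],
    [0,0,0,-0.2,0,0,0],
    [0,0,0,0,0,0,0],
    [0,0,0,0,0,0,0],
    [0,0,0,0.8,0,0,0],
    [0,0,0,1,0,0,0],
    [0,0,0,1,0,0,0],
    [0,0,0,1,0,0,0],
    [0,0,0,0.3,0,0,0],
    [0,0,0,0,0,0,0],
    [0,0,0,0,0,0,0],
    [0,0,0,0,0,0,0]
  ]
}}

```text
clock: 10.3
eef_pos: [580.5, -6.5, 134.8]
tool_rot: [3.108, 1.57, 3.135]
force: [0.5, 0.2, 0.1]
width: 0.2
```

```bash
python3 look.py k3
```

```text
[580.48731662  -6.48219882 134.76749179] [0.47620867 0.15326014 0.09669464] 10.3
[([709.7, 176.2, 55.7], 0.43)]
```

View pics/k3s.png

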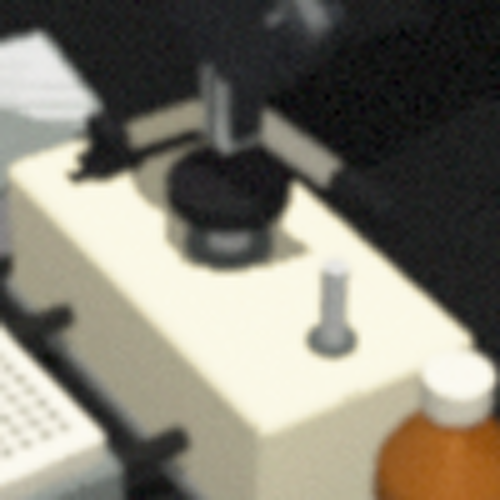

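Emit:
{"api": "arm_command", "payload": {
  "series": [
    [0,0,0,-1,0,0,0],
    [0,0,0,-0.8,0,0,0],
    [0,0,0,-0.8,0,0,0],
    [0,0,0,-0.8,0,0,0],
    [0,0,0,-0.5,0,0,0],
    [0,0,0,-0.2,0,0,0],
    [0,0,0,0,0,0,0],
    [0,0,0,0,0,0,0],
    [0,0,0,0.8,0,0,0],
    [0,0,0,1,0,0,0],
    [0,0,0,1,0,0,0],
    [0,0,0,1,0,0,0],
    [0,0,0,0.3,0,0,0],
    [0,0,0,0,0,0,0],
    [0,0,0,0,0,0,0],
    [0,0,0,0,0,0,0]
  ]
}}

```text
clock: 11.78
eef_pos: [580.4, -6.5, 134.8]
tool_rot: [3.099, 1.57, 3.126]
force: [0.1, 0.4, -0.1]
width: 0.0
```

```bash
python3 look.py k4
```

```text
[580.44821899  -6.47178405 134.77329723] [ 0.05705704  0.43009877 -0.06097267] 11.7833
[([582.3, 84.1, 108.2], 0.67)]
```

View pics/k4s.png

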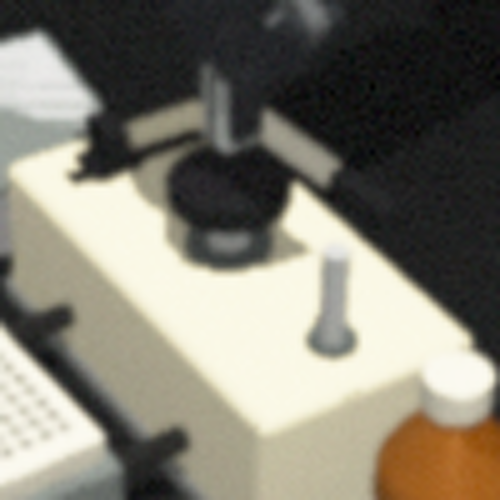

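View pics/k4.png

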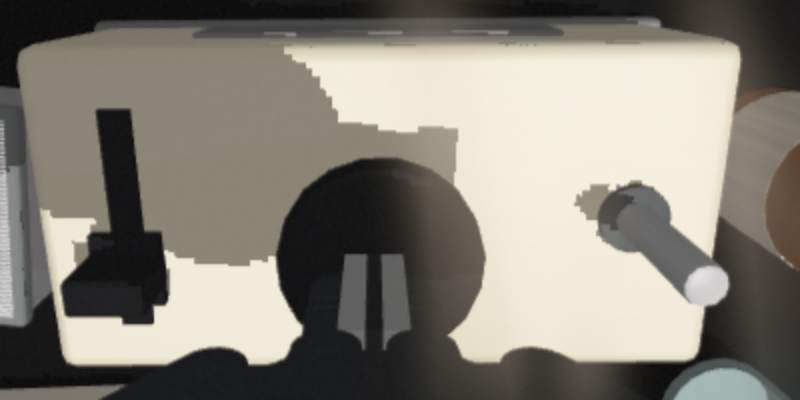

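Emit:
{"api": "arm_command", "payload": {
  "series": [
    [0,0,0,-1,0,0,0],
    [0,0,0,-0.8,0,0,0],
    [0,0,0,-0.8,0,0,0],
    [0,0,0,-0.8,0,0,0],
    [0,0,0,-0.5,0,0,0],
    [0,0,0,-0.2,0,0,0],
    [0,0,0,0,0,0,0],
    [0,0,0,0,0,0,0],
    [0,0,0,0.8,0,0,0],
    [0,0,0,1,0,0,0],
    [0,0,0,1,0,0,0],
    [0,0,0,1,0,0,0],
    [0,0,0,0.3,0,0,0],
    [0,0,0,0,0,0,0],
    [0,0,0,0,0,0,0],
    [0,0,0,0,0,0,0]
  ]
}}

```text
clock: 13.27
eef_pos: [580.5, -6.5, 134.7]
tool_rot: [3.117, 1.57, -3.139]
force: [0.1, -0.5, 0.5]
width: 0.1
```

```bash
python3 look.py k5
```

```text
[580.45522157  -6.5035564  134.74879886] [ 0.11493079 -0.48476621  0.51174132] 13.2667
[([581.8, 84.1, 110.9], 0.44)]
```

View pics/k5s.png

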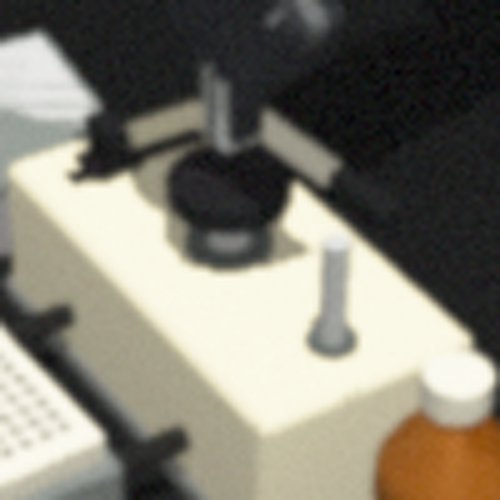

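View pics/k5.png

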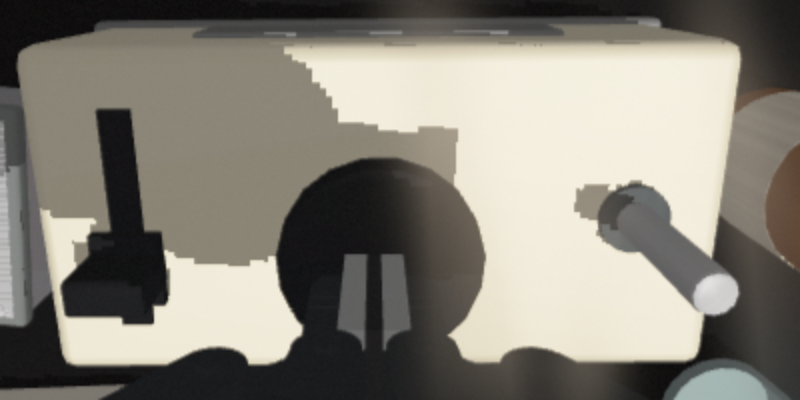

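```bash
python3 - <<'E'
from h import *
s=ctrl.read_state()
T,c=wcam(s);f=210/np.tan(np.radians(c['fovy']/2))
for k,(x,y) in {'k2':(678,258),'k4':(706,285),'k5':(715,293)}.items():
    u,v=90+x/2,120+y/2
    # least squares along vertical line at pin base
    def e(z):
        q=T[:3,:3].T@(np.array([580,75,z])-T[:3,3]);return np.hypot(c['cx']+f*q[0]/-q[2]-u,c['cy']-f*q[1]/-q[2]-v)
    z=min(np.arange(85,150,.5),key=e);print(k,z,e(z))
E
```

```text
k2 114.0 1.0591145642793218
k4 129.5 1.5772133190257454
k5 134.0 1.4654678536556531
```

Emit:
{"api": "arm_command", "payload": {
  "series": [
    [0,0,0,3,0,0,0],
    [0,0,0,4,0,0,0],
    [0,0,0,3,0,0,0],
    [0,0,0,0,0,0,0],
    [0,0,0,0,0,0,0],
    [0,0,0,0,0,0,0]
  ]
}}

```text
clock: 13.92
eef_pos: [580.2, -6.5, 234.5]
tool_rot: [3.108, 1.569, 3.136]
force: [-0.2, 0.4, 0.5]
width: 0.3
```

```bash
python3 - <<'E'
from h import *
import cv2
s=ctrl.read_state();cv2.imwrite('pics/e_s.png',ctrl.get_image('scene'));cv2.imwrite('pics/e_w.png',ctrl.get_image('wrist'))
print(s['eef_pos'],s['force'],s['clock'])
for l in('vent_tab','plunger_top','pin_tip'):
    print(l,[(d['centre'],round(d['conf'],2)) for d in ctrl.spot_in(l,'wrist')][:1])
E
```

```text
[580.2262415   -6.46896046 234.49893451] [-0.2241477   0.39017535  0.5325567 ] 13.9167
vent_tab [([598.0, -84.2, 105.6], 0.61)]
plunger_top [([580.4, -9.0, 116.2], 0.94)]
pin_tip [([577.6, 75.6, 122.4], 0.74)]
```

View pics/e_w.png

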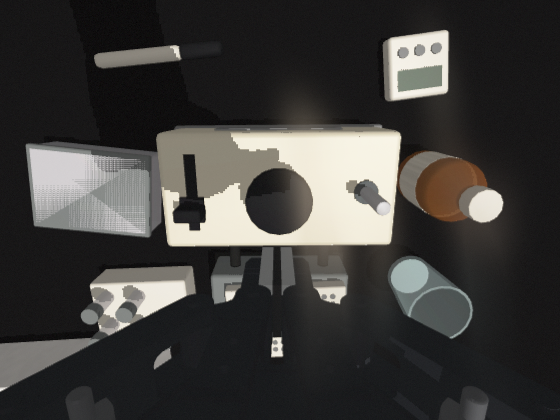

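View pics/e_s.png

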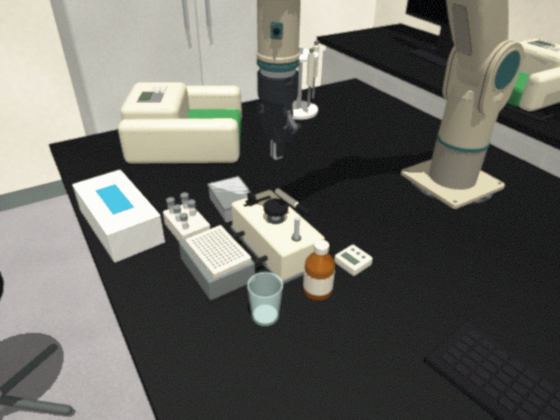

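```bash
python3 -c "
from cell import ctrl
print(ctrl.finish_job())"
```

```text
the job is handed in; nothing more can be done
None
```

The vent is shut, the indicator pin stands fully out and the plunger is up. I handed the job in at about 14 s; no verdict is reported.

- **Vent:** I pushed the slide with the shut fingertips until it hit the hard stop. The push force rose to about 10 N and the tool stopped moving. The tab ended about 20 mm behind where it started, having begun roughly 9 mm along. It was still there in the last pictures.
- **Strokes:** I made five strokes. On the first I felt the plunger's hard stop at a tool height of 95 mm and about 24 N. The other four repeated that commanded depth without a force reading at the bottom, and the plunger came back up each time.
- **Pin:** The top measured about 104, 113, 121, 130 and 134 mm after each stroke. The fifth stroke raised it only about 4.5 mm, so the pin now stands roughly 48 mm out.
- **Final pictures:** The plunger cap was at 116 mm by the network, which fits "up" (118 mm) within its error. The loose things look unmoved by eye in the scene picture; I did not re-measure their positions. The tool was clear of everything at 234 mm with no force on it.
- **Checks that disagreed:** The networks put the pin tip lower than my own measurements did: 122 mm from the wrist camera and 111 mm from the scene camera. They report the middle of the visible surface, not the tip, so I relied on my own pixel measurements from both cameras. At the start, both network reports of the pin were of other objects, so I ignored them.

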